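# Prop up the prescription board and draw out the spring-loaded scanner

### The job

Take the blue prescription board out of the desk sorter, lean it at an angle against the steel backrest of the reading station, roughly in the middle of it, and let it go. Then push the orange release button all the way in and pull the scanner by its blue grip out past its first stop to its second stop, so that it looks at the board; the boom springs back, so finish while still holding the grip with the boom fully drawn out. Leave the white board and the other things on the counter where they are.

Things in the scene. Friction and masses are not known exactly. Their poses are not given: they have to be found in the camera images.
- board: The blue board to lean: a rigid slab 10 mm thick (its x), 140 mm wide (its y), 170 mm tall (its z), about 0.25 kg, a white form with a green bar on both faces (either face may look forward). It starts upright in one of the two slots of the black sorter, with about 2 mm of play to each side. Origin: centre of its lower edge face.
- spare_board: A white board of the same size with yellow sheets, in the other slot of the sorter, to be left there. Origin: centre of its lower edge face.
- sorter: Black desk sorter, fixed: foot 140 x 150 mm, 6 mm thick; two slots along its y, centred 40 mm in front of and 40 mm behind its origin (its x), each between two walls that rise to 66 mm above the counter, 14 mm apart. The boards stand on the foot, 6 mm above the counter, their tops at 176 mm. Origin: centre of its underside.
- station: Reading station, fixed: grey foot plate 6 mm thick, x -100 to +110, y -275 to +145 mm in its frame. Origin at counter level inside it; x points from boom to backrest, y is the way the boom draws out, z up. Boom axis along y at x -60, z 75 mm; its fixed tube (40 x 40 mm) ends at y -100 in a 50 x 50 mm collar. The board's foot stands on the plate between boom and backrest.
- backrest: Level round steel bar, 12 mm thick, 150 mm long along the station's y, on two posts; axis 100 mm above the counter, its middle at x 85, y 40 mm in the station's frame. Origin: middle of the axis. The board leans on the side facing the boom: its back lower edge 35 mm before the bar's axis (x 50 mm), it leans about 17 degrees.
- release (a joint): Orange round release button on top of the outer tube, pushed straight down: 0 = out (boom locked), 0.007 m = fully in. It needs about 3 to 4 N and stays in by itself when let go. The boom is free once it is at least about 5.5 mm in.
- release_top (a point): Centre of the button's round top face, 28 mm in diameter, 107 mm above the counter when out, standing 12 mm proud of the tube.
- inner_stage (a joint): Travel of the inner tube, which carries the scanner head and grip, out of the middle tube: 0 = in, 0.055 m = out. It moves first, against a spring of about 2 to 3 N; its end is the first stop.
- outer_stage (a joint): Travel of the middle tube out of the fixed outer tube: 0 = in, 0.055 m = out. It follows when the inner tube is at its end, against a spring of about 5 to 7 N; its end, with the inner tube out too, is the second stop, 110 mm of grip travel in all. Both tubes spring back when the grip is let go.
- pull_grip: Blue upright tab on top of the white scanner head (head 54 x 44 x 44 mm): 14 mm thick along the station's y, 36 mm along its x, 52 mm tall; moves with the scanner along the station's y. Origin: centre of its underside, on the head, 96 mm above the counter; its axes are parallel to the station's. The boom in, it stands 105 mm along y from the button's centre.
- stamp: Blue round hand stamp, 44 mm wide, 80 mm tall, a bystander. Origin: centre of its underside.
- flask: Pink drink flask, 68 mm wide, 190 mm tall, a bystander. Origin: centre of its underside.
- tub: White tub with a blue label, 76 mm wide, 70 mm tall, a bystander. Origin: centre of its underside.
- carton: White and orange medicine carton, 45 x 110 x 50 mm, a bystander. Origin: centre of its underside.
Not all that is in view belongs to the job. Of the things shaped like the board, the blue one is meant.

How it is judged (in metres and radians):
On the way, in this order (a step that is already met when the one before it is completed fails the run):
1. the blue board leans against the backrest, let go (angle between board's own z axis and vertical between 0.12 and 0.6 rad and contact force between board and backrest above 0.1 N and contact force between board and the arm below 0.05 N and contact force between board and the fingers below 0.05 N and height (world z) of board below 0.02 m and linear speed of board below 0.03 m/s), for 0.3 s.
2. the release button is pushed in (value of joint release above 0.0052 m), for 0.1 s.
3. the boom is drawn out to its second stop, held by the grip (value of joint inner_stage above 0.051 m and value of joint outer_stage above 0.05 m and contact force between the fingers and pull_grip above 1 N), for 0.3 s.
At the end, for the whole second after the job is handed in: Fingers hold the blue grip (over 1 N), both tubes out within 4 to 5 mm of the second stop, button in; the blue board rests still on the foot plate against the bar, untouched by the robot, 7 to 34 degrees from upright, square to the bar within 11 degrees, its middle within 35 mm of the bar's middle (all of step 3 and value of joint release above 0.0052 m and angle between board's own z axis and vertical between 0.12 and 0.6 rad and contact force between board and backrest above 0.1 N and contact force between board and the arm below 0.05 N and contact force between board and the fingers below 0.05 N and contact force between board and pull_grip below 0.05 N and height (world z) of board below 0.02 m and linear speed of board below 0.02 m/s and angle between the y axis of board and the y axis of station, either way round below 0.2 rad and y of board in the frame of backrest between -0.035 and 0.035 m); the arm keeps its last pose, push and grip.
It fails at once if the white board is moved out of its place (30 mm) (distance of spare_board from where it was at the start of the episode above 0.03 m).
It fails at once if a bystander is pushed away (40 mm) (distance of any of stamp, flask, tub, carton from where it was at the start of the episode above 0.04 m).
It also fails if it takes over 61 s, if anything falls off the work surface, if the arm or the gripper's body presses on something with over 40 N, if the wrist force passes 120 N, or if a joint passes its speed limit or range.

### The arm

A 7-joint arm with a two-finger parallel gripper is mounted at the origin on the work surface. World frame = base frame: x ahead of the robot, y to its left, z up, the work surface at z = 0. Lengths are in mm, angles in rad, forces in N, time in s.
With the tool pointing down it reaches from about 350 to 900 mm from the base axis. Payload 19.9 kg.
Tool frame: the origin (TCP) lies at the very end of the fingers, on their centre line; the grasp point (between the pads) lies manip.grip_point_offset behind it (manip.grip_point_offset is the distance from the TCP to the grasp point, in mm); z points along the fingers, y is the line along which they close (so a half turn about z gives the same grasp; the last joint's range is limited). The gripper opens to 85 mm and grips with 20 to 120 N. Pads are 22 mm wide; open, the fingers measure 114 mm over their backs; the gripper's body (76 mm by 85 mm) begins 54 mm behind the grasp point. The pads swing forward as they close: fully open they stand 13 mm farther back than shut.
Start: joints at [-1.337, 0.417, -0.01, 1.614, 0.005, 1.111, -0.053], TCP at [169.586, 601.533, 231.26] pointing down, gripper open.
Joint ranges: [-2.81, 2.81], [-0.39, 2.02], [-1.27, 1.25], [0.06, 2.57], [-1.19, 4.33], [0.19, 2], [-2.82, 2.82]. Speed limits (rad/s): [1.89, 1.89, 2.39, 2.39, 3.01, 3.01, 3.01].

### API

Orientations are given as a unit quaternion [w, x, y, z].
In Python, from bench import manip, cams, models gives the robot as it stands.
- The arm moves only by the shell command python3 -m handwheel 'ROWS' [FORCE]. ROWS is JSON, a list of rows, each an object of numbers: "dx", "dy", "dz": the shift along the tool's x, y, z normalised to -1 to 1, where 1 is 0.8 m; "rx", "ry", "rz": the turn, a rotation vector about the tool's x, y, z normalised to -1 to 1, where 1 is 90 degrees; "grip": the opening, from 0 (shut) to 1 (fully open). A call has 1 to 12 rows; each row shifts and turns the commanded pose from where the row before left it, along the tool's axes as they then stand; what a row does not reach is not made up. A row lasts 1/8 s, in which the tool goes at most 62.5 mm and 10.7 degrees, less where a joint would pass 70% of its speed; a pose out of reach is approached as far as the arm can. A call with a number of a shift or a turn outside -1 to 1 is refused whole. A call with a gripper value outside its range is refused whole. The fingers move at their own pace and stop on an object; FORCE is the grip in N (left out, the last holds). Time passes only in rows, so rows that do not move let the fingers close. It gives the time, the measured TCP pose, the force, the opening and the grip force at its end, in the units of the state.
- manip.sense(): the state, without advancing time (a new reading comes with each control period).
- cams.capture(name): name is "scene" or "top" or "wrist"; returns (picture, depth): 480x640x3 uint8, red, green, blue; 480x640 float32, mm along the optical axis (not along the pixel's ray), 0 where there is no reading.
- cams.camera_info(name): a dict with "vertical_fov" (degrees; the focal length in pixels is half the picture's height over the tangent of half this angle, whatever the lens; pixels are square), "cx", "cy" (the principal point, pixels), "xyz" and "attitude" of the camera in the world. Camera axes: x right, y down, z forward; pixel columns grow to the right and rows downward; lengths in mm; the calibration is good to about 2 mm. A picture is of the moment at which its call begins: read the wrist's pose just before it. camera_info takes no time and is no camera call; for the wrist camera it gives the pose at the moment of the call.
- manip.hand_in(): hands the job in; it is judged then, once.
Trained networks look in the newest picture that a camera, given by its name, has taken for a name from the list of things; names that differ only in an ending like _2 or _b are one class to them, and where a whole thing is asked for, a point or a joint stands for the part that bears it (a point fixed in the world has none). Each returns a list of dicts, best first, with "score" (0 to 1); they miss things now and then, are a little off and sometimes report something else, mostly with a low value. They report only what shows in the picture. A call takes as long as a camera call. They do not tell look-alikes from the thing itself.
- models.silhouettes(target, camera): "mask" (480x640 bool, what is visible of it) and "box" ([left, top, width, height] in pixels, round what is visible of it).
- models.place_of(target, camera): "point" ([column, row] in pixels: a listed point, or the origin of a listed thing).
The state is a dict: "time": time; "joint_positions": joint angles; "qvel": joint speeds; "joint_torque": joint torques, N m; "tcp_pos": TCP position; "orientation": TCP orientation; "force": force on the tool from outside, world axes, zero at the start; "torque": the same for the moment, N m; "width": finger opening in mm; "gripper_force": force on a finger pad.
Only numpy, scipy, OpenCV 4.12 (cv2) and the standard library are available. Lean on these libraries where they do the work, as an engineer would, in place of code of your own. Each camera call takes 0.05 s, during which the arm holds its last target. There are 200 camera calls.

## Working session

There is one attempt and no reset: what is moved stays moved. The work goes in short steps, Python scripts to look and compute and a shell command to move; the robot and the scene stay as the last step left them, time stands still between calls to the robot, and variables do not carry over. Pictures are saved under pics/ and viewed, at most 10 in all, crops included, and the job is handed in when it is done.

```bash
ls; mkdir -p pics; cat > h.py <<'E'
import numpy as np, cv2
from scipy.spatial.transform import Rotation as R
from bench import manip, cams, models
def cam(name):
    c=cams.camera_info(name); f=240/np.tan(np.radians(c["vertical_fov"])/2)
    a=np.array(c["attitude"],float)
    Rm=a if a.shape==(3,3) else R.from_quat(np.r_[a[1:],a[0]]).as_matrix()
    return f,c["cx"],c["cy"],np.array(c["xyz"],float),Rm
def cloud(name,d):
    f,cx,cy,t,Rm=cam(name); v,u=np.mgrid[:480,:640]
    return np.stack([(u-cx)/f*d,(v-cy)/f*d,d],-1)@Rm.T+t
def proj(name,p):
    f,cx,cy,t,Rm=cam(name); q=(np.asarray(p)-t)@Rm
    return q[...,0]/q[...,2]*f+cx,q[...,1]/q[...,2]*f+cy
E
python3 - <<'E'
from h import *
print(manip.grip_point_offset,manip.sense())
ims=[]
for n in ("scene","top"):
    print(n,cams.camera_info(n))
    im,d=cams.capture(n); np.savez(f"{n}0.npz",im=im,d=d); ims.append(im)
    P=cloud(n,d)
    for t in "board spare_board sorter station backrest pull_grip release_top stamp flask tub carton".split():
        r=models.place_of(t,n); s=models.silhouettes(t,n)
        print(t,[(np.round(x["point"]).tolist(),round(x["score"],2)) for x in r[:3]],end=" ")
        for x in s[:2]:
            m=x["mask"]&(d>0); print(round(x["score"],2),x["box"],np.median(P[m],0).round() if m.any() else None,end=" ")
        print()
    cv2.imwrite(f"pics/{n}0.png",im[...,::-1])
E
```

```text
pics
18.700000000000003 {'time': 0.0, 'joint_positions': array([-1.33748787,  0.417985  , -0.01029649,  1.61420489,  0.00473823,
        1.11071993, -0.05297341]), 'qvel': array([-0.00121477, -0.00042439, -0.00022968,  0.00053816, -0.00041628,
        0.00184027,  0.0001304 ]), 'joint_torque': array([-5.78291292e-05, -8.64430761e+01,  6.78682253e-01, -4.34895837e+01,
        1.91168248e-02,  7.36375951e-03,  2.77581478e-05]), 'tcp_pos': array([169.52629636, 601.18435256, 230.64053054]), 'orientation': array([-2.29592271e-05,  1.36949451e-01,  9.90577826e-01, -6.46946810e-04]), 'force': array([-0.18229709,  0.38748661,  0.62678187]), 'torque': array([0.02621954, 0.03929435, 0.04933341]), 'gripper_force': 0.0, 'width': 85.65902242237767}
scene {'vertical_fov': 52.17534280323352, 'cx': 323.2359887740908, 'cy': 245.44707591372637, 'xyz': array([ 934.99437596, -490.84718462, 1138.87606305]), 'attitude': array([-0.27943791,  0.8963299 ,  0.33110157, -0.09422795])}
board [([394.0, 220.0], 0.86), ([457.0, 214.0], 0.81), ([306.0, 210.0], 0.77)] 0.96 [382.8, 167.3, 31.4, 70.2] [560. 291. 133.]
[... 1704 characters left out ...]
 10.] 
station [([357.0, 250.0], 0.71), ([502.0, 245.0], 0.32)] 0.88 [300.6, 197.8, 154.4, 96.5] [ 534. -123.    7.] 
backrest [([340.0, 222.0], 0.5), ([232.0, 243.0], 0.42)] 0.72 [311.0, 212.9, 53.3, 21.1] [597.  -2. 102.] 
pull_grip [([386.0, 263.0], 0.67)] 0.52 [386.8, 255.4, 6.6, 12.3] [ 468. -139.  146.] 
release_top [([424.0, 252.0], 0.51)] 
stamp [([500.0, 296.0], 0.65)] 0.69 [496.6, 286.4, 19.5, 19.4] [ 366. -466.   76.] 
flask [([236.0, 186.0], 0.94), ([357.0, 250.0], 0.57)] 0.58 [217.3, 160.7, 24.6, 35.3] [713. 293. 125.] 
tub [([156.0, 286.0], 0.8)] 0.66 [138.4, 273.6, 29.1, 23.8] [431. 519.  68.] 
carton [([504.0, 245.0], 0.63)] 0.92 [484.6, 231.1, 39.2, 24.6] [ 518. -484.   49.]
```

```bash
python3 - <<'E'
import cv2
a=cv2.imread("pics/scene0.png"); b=cv2.imread("pics/top0.png")
cv2.imwrite("pics/s1.png",cv2.resize(a[100:460,100:520],(700,600),interpolation=3))
cv2.imwrite("pics/t1.png",cv2.resize(b[130:400,120:480],(800,600),interpolation=3))
E
```

```text
(no output)
```

View pics/s1.png

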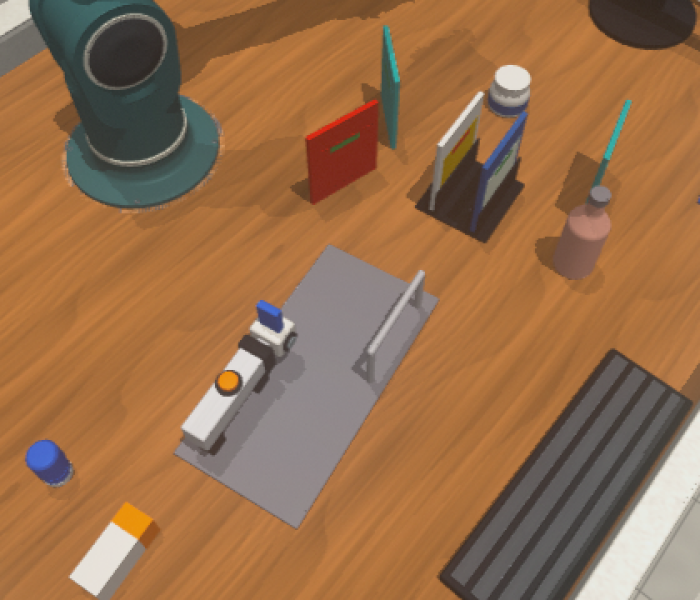

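View pics/t1.png

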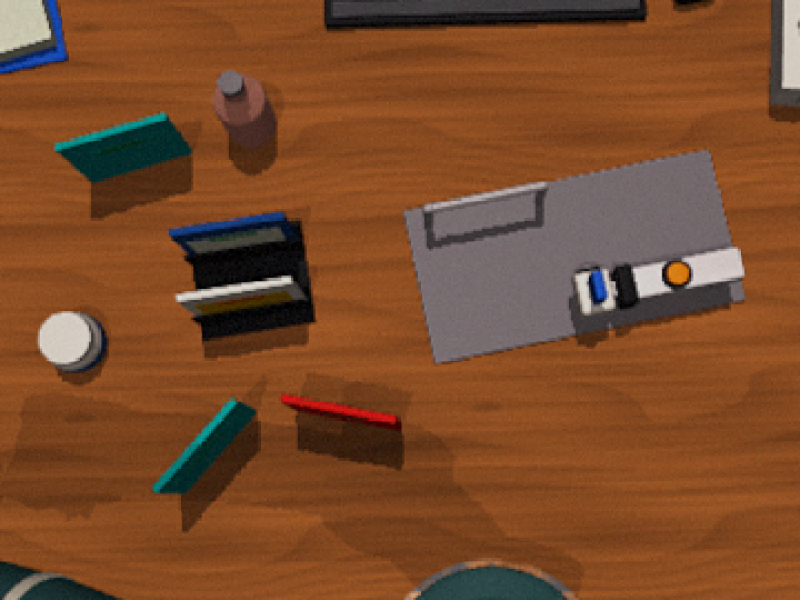

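In the scene view the board-shaped things are:
- blue in the sorter's front slot: scene (398,202), top (225,236)
- white in the rear slot: scene (375,185), top (228,262)
- red, free-standing: scene (306,190), top (273,315)
- teal, two pieces: scene (333,150) and (467,185), top (212,330) and (175,197)

The blue one in the sorter fits the description: blue, in a slot, with a white form and green bar. The station shows its backrest at top (337,220), its button at (424,252) and its grip at (388,259).

```bash
cat > geo.py <<'E'
from h import *
def ax(p):
    c=p.mean(0); return c,np.linalg.svd(p-c,full_matrices=False)[2]
E
python3 - <<'E'
from geo import *
for n in ("scene","top"):
    z=np.load(n+"0.npz"); im,d=z["im"],z["d"]; P=cloud(n,d); hsv=cv2.cvtColor(im,cv2.COLOR_RGB2HSV); H,S,V=[hsv[...,i].astype(int) for i in range(3)]
    X,Y,Z=P[...,0],P[...,1],P[...,2]
    blue=(H>100)&(H<130)&(S>110)
    orng=(H>8)&(H<22)&(S>190)&(V>150)
    for nm,m in dict(boardtop=blue&(Z>168)&(Z<183)&(X>480)&(X<640)&(Y>180)&(Y<380),
      boardall=blue&(Z>20)&(Z<185)&(X>500)&(X<640)&(Y>180)&(Y<380),
      sparetop=(Z>168)&(Z<183)&(X>400)&(X<510)&(Y>180)&(Y<380),
      bar=(Z>95)&(Z<112)&(X>560)&(X<640)&(Y>-110)&(Y<100),
      grip=blue&(Z>100)&(Z<155)&(X>430)&(X<510)&(Y>-190)&(Y<-100),
      griptop=blue&(Z>142)&(Z<155)&(X>430)&(X<510)&(Y>-190)&(Y<-100),
      tube=(Z>88)&(Z<100)&(X>420)&(X<530)&(Y>-370)&(Y<-190)&(S<60),
      button=orng&(Z>100)&(Z<115)&(X>420)&(X<530)&(Y>-350)&(Y<-150)).items():
        p=P[m]
        if len(p)<5: print(n,nm,len(p)); continue
        c,v=ax(p[:,:2]); yaw=np.degrees(np.arctan2(-v[0,0]*np.sign(v[0,1]),abs(v[0,1])))
        t=(p[:,:2]-c)@v.T
        lo,hi=np.percentile(t,[2,98],axis=0)
        print(n,nm,len(p),p.mean(0).round(1),"yaw",yaw.round(1),"mid",(c+(lo+hi)/2@v).round(1),"ext",(hi-lo).round(1))
im=cv2.imread("pics/scene0.png"); cv2.imwrite("pics/crop.png",cv2.resize(im[140:260,340:500],(800,600),interpolation=3))
E
```

```text
scene boardtop 121 [553.9 304.1 176.5] yaw 8.0 mid [553.8 305. ] ext [129.7   7.6]
scene boardall 121 [553.9 304.1 176.5] yaw 8.0 mid [553.8 305. ] ext [129.7   7.6]
scene sparetop 183 [475.7 292.4 175.3] yaw 8.0 mid [474.6 294.4] ext [136.1  10.5]
scene bar 297 [597.  -14.2 105. ] yaw 10.0 mid [596.  -11.9] ext [152.7  11.1]
scene grip 73 [ 472.  -143.6  148.2] yaw -80.6 mid [ 472.7 -143.4] ext [33.6 11.5]
scene griptop 73 [ 472.  -143.6  148.2] yaw -80.6 mid [ 472.7 -143.4] ext [33.6 11.5]
scene tube 884 [ 496.3 -265.8   95.3] yaw 10.0 mid [ 493.8 -260.5] ext [136.8  39.2]
scene button 105 [ 490.7 -246.4  107.3] yaw -73.1 mid [ 490.4 -246.1] ext [24.8 23.9]
top boardtop 212 [553.9 307.4 175.4] yaw 7.9 mid [554.4 307.2] ext [131.4  11.6]
top boardall 382 [552.7 302.7 153.1] yaw 7.9 mid [552.4 304.6] ext [135.1  16.3]
top sparetop 211 [474.6 298.8 175.5] yaw 7.8 mid [474.9 297.4] ext [134.2  10.5]
top bar 229 [595.3  -6.4 104.3] yaw 10.1 mid [596.1  -8.2] ext [151.6  12.3]
top grip 84 [ 471.8 -139.   140.3] yaw -82.4 mid [ 472.3 -140.1] ext [34.4 11.9]
top griptop 56 [ 472.6 -140.4  147.7] yaw -83.7 mid [ 472.5 -140.4] ext [34.4 11.5]
top tube 495 [ 493.3 -261.2   94.3] yaw 10.5 mid [ 493.4 -259.6] ext [132.9  39.2]
top button 64 [ 491.9 -244.2  107.5] yaw 68.1 mid [ 491.8 -244.5] ext [23.8 21.9]
```

View pics/crop.png

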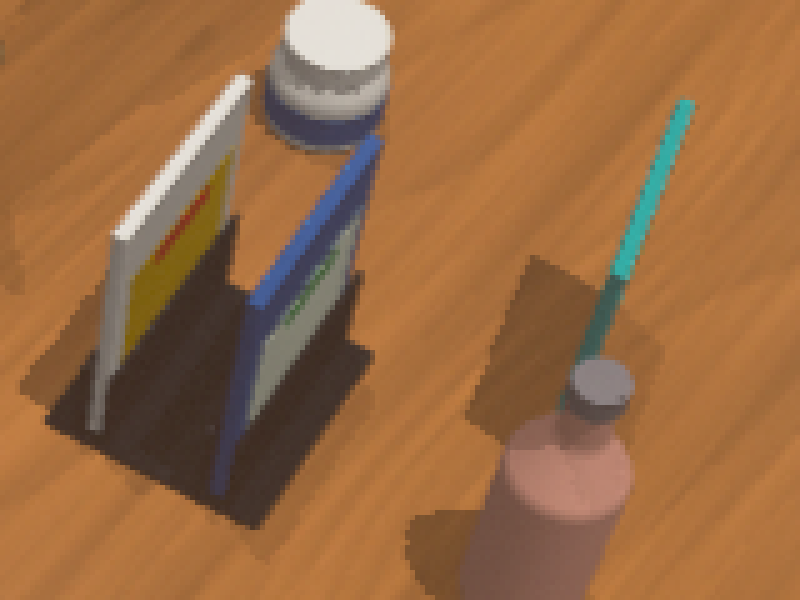

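The crop shows the blue board, with white form and green bar, in the front slot at scene about (394,205). The white board is behind it at (372,185). So the blue one is the target.

```bash
cat >> geo.py <<'E'
def tool(yaw_y,lean=0,lax=0):
    """tool down, tool y at world angle yaw_y (deg); then leaned by lean deg about horizontal world axis at angle lax"""
    a=np.radians(yaw_y); y=np.array([np.cos(a),np.sin(a),0]); z=np.array([0,0,-1.]); x=np.cross(y,z)
    b=np.radians(lax)
    return R.from_rotvec(np.radians(lean)*np.array([np.cos(b),np.sin(b),0]))*R.from_matrix(np.stack([x,y,z],1))
def delta(pos,Rt):
    s=manip.sense(); q=s["orientation"]; R0=R.from_quat(np.r_[q[1:],q[0]])
    rv=(R0.inv()*Rt).as_rotvec(degrees=True); sh=Rt.inv().apply(np.array(pos)-s["tcp_pos"])
    print("turn deg",rv.round(2),"units",(rv/90).round(4),"| then shift mm",sh.round(1),"units",(sh/800).round(4), "t",round(s["time"],2))
E
python3 -c "
from geo import *
delta([554,306.5,231],tool(8))"
```

```text
turn deg [-0.000e+00  1.000e-02  6.626e+01] units [-0.000e+00  1.000e-04  7.362e-01] | then shift mm [-3.457e+02  3.396e+02  2.000e-01] units [-4.321e-01  4.245e-01  3.000e-04] t 2.3
```

```bash
python3 -m handwheel '[{"rz":0.105,"grip":0.7},{"rz":0.105,"grip":0.7},{"rz":0.105,"grip":0.7},{"rz":0.105,"grip":0.7},{"rz":0.105,"grip":0.7},{"rz":0.105,"grip":0.7},{"rz":0.106,"grip":0.7}]' 60 && python3 -m handwheel '[{"dx":-0.043,"dy":0.042,"grip":0.7},{"dx":-0.043,"dy":0.042,"grip":0.7},{"dx":-0.043,"dy":0.042,"grip":0.7},{"dx":-0.043,"dy":0.042,"grip":0.7},{"dx":-0.043,"dy":0.042,"grip":0.7},{"dx":-0.043,"dy":0.042,"grip":0.7},{"dx":-0.043,"dy":0.042,"grip":0.7},{"dx":-0.043,"dy":0.042,"grip":0.7},{"dx":-0.043,"dy":0.042,"grip":0.7},{"dx":-0.043,"dy":0.042,"grip":0.7},{"grip":0.7},{"grip":0.7}]'
python3 - <<'E'
from geo import *
f,cx,cy,t,Rm=cam("wrist"); im,d=cams.capture("wrist"); cv2.imwrite("pics/w1.png",im[...,::-1])
v,u=np.mgrid[:480,:640]; P=np.stack([(u-cx)/f*d,(v-cy)/f*d,d],-1)@Rm.T+t
hsv=cv2.cvtColor(im,cv2.COLOR_RGB2HSV); m=(hsv[...,0]>100)&(hsv[...,0]<130)&(hsv[...,1]>110)&(P[...,2]>168)&(P[...,2]<184)&(d>0)
p=P[m]; print(len(p))
c,w=ax(p[:,:2]); tt=(p[:,:2]-c)@w.T; lo,hi=np.percentile(tt,[1,99],axis=0)
print(p.mean(0),w[0],np.degrees(np.arctan2(-w[0,0],w[0,1])),"mid",c+(lo+hi)/2@w,hi-lo)
print(np.median(P[m][:,2]))
delta([554,306.5,231],tool(8))
E
```

```text
0validation failed for argument at $[0]...
geo.py:3: RuntimeWarning: Mean of empty slice.
  c=p.mean(0); return c,np.linalg.svd(p-c,full_matrices=False)[2]
  ret = um.true_divide(
Traceback (most recent call last):
IndexError: index -1 is out of bounds for axis 0 with size 0
```

View pics/w1.png

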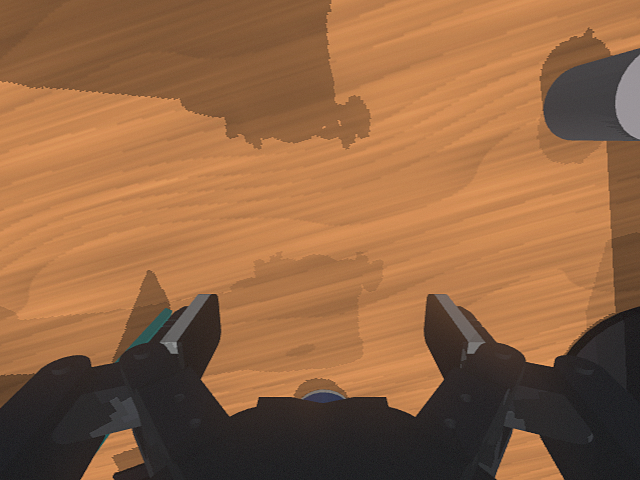

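The move was refused, so the picture just shows the start pose over bare counter, with teal at (145,335). The rows apparently need every key.

```bash
python3 -m handwheel '[{"dx":0,"dy":0,"dz":0,"rx":0,"ry":0,"rz":0.105,"grip":0.7},{"dx":0,"dy":0,"dz":0,"rx":0,"ry":0,"rz":0.105,"grip":0.7},{"dx":0,"dy":0,"dz":0,"rx":0,"ry":0,"rz":0.105,"grip":0.7},{"dx":0,"dy":0,"dz":0,"rx":0,"ry":0,"rz":0.105,"grip":0.7},{"dx":0,"dy":0,"dz":0,"rx":0,"ry":0,"rz":0.105,"grip":0.7},{"dx":0,"dy":0,"dz":0,"rx":0,"ry":0,"rz":0.105,"grip":0.7},{"dx":0,"dy":0,"dz":0,"rx":0,"ry":0,"rz":0.106,"grip":0.7}]' 60 || python3 -m handwheel --help | head -30
```

```text
time: 3.22
tcp_pos: [169.5, 601.5, 231.3]
orientation: [0.0, 0.658, 0.753, -0.0]
force: [-0.7, -0.4, -0.2]
width: 60.2
gripper_force: 0.0
```

```bash
python3 -m handwheel '[{"dx":-0.043,"dy":0.042,"dz":0,"rx":0,"ry":0,"rz":0,"grip":0.7},{"dx":-0.043,"dy":0.042,"dz":0,"rx":0,"ry":0,"rz":0,"grip":0.7},{"dx":-0.043,"dy":0.042,"dz":0,"rx":0,"ry":0,"rz":0,"grip":0.7},{"dx":-0.043,"dy":0.042,"dz":0,"rx":0,"ry":0,"rz":0,"grip":0.7},{"dx":-0.043,"dy":0.042,"dz":0,"rx":0,"ry":0,"rz":0,"grip":0.7},{"dx":-0.043,"dy":0.042,"dz":0,"rx":0,"ry":0,"rz":0,"grip":0.7},{"dx":-0.043,"dy":0.042,"dz":0,"rx":0,"ry":0,"rz":0,"grip":0.7},{"dx":-0.043,"dy":0.042,"dz":0,"rx":0,"ry":0,"rz":0,"grip":0.7},{"dx":-0.043,"dy":0.042,"dz":0,"rx":0,"ry":0,"rz":0,"grip":0.7},{"dx":-0.043,"dy":0.042,"dz":0,"rx":0,"ry":0,"rz":0,"grip":0.7},{"dx":0,"dy":0,"dz":0,"rx":0,"ry":0,"rz":0,"grip":0.7},{"dx":0,"dy":0,"dz":0,"rx":0,"ry":0,"rz":0,"grip":0.7}]'
cat >> geo.py <<'E'
def wrist_blue(zlo,zhi,png=None):
    f,cx,cy,t,Rm=cam("wrist"); im,d=cams.capture("wrist")
    if png: cv2.imwrite(png,im[...,::-1])
    v,u=np.mgrid[:480,:640]; P=np.stack([(u-cx)/f*d,(v-cy)/f*d,d],-1)@Rm.T+t
    hsv=cv2.cvtColor(im,cv2.COLOR_RGB2HSV); m=(hsv[...,0]>100)&(hsv[...,0]<130)&(hsv[...,1]>110)&(P[...,2]>zlo)&(P[...,2]<zhi)&(d>0)
    p=P[m]; print("blue n",len(p))
    if len(p)<20: return P,im
    c,w=ax(p[:,:2]); tt=(p[:,:2]-c)@w.T; lo,hi=np.percentile(tt,[1,99],axis=0)
    print("mean",p.mean(0).round(1),"yaw",np.degrees(np.arctan(-w[0,0]/w[0,1])).round(1),"mid",(c+(lo+hi)/2@w).round(1),"ext",(hi-lo).round(1))
    return P,im
E
python3 - <<'E'
from geo import *
wrist_blue(168,184,"pics/w2.png")
delta([554,306.5,138],tool(8))
E
```

```text
time: 4.72
tcp_pos: [550.0, 308.1, 231.1]
orientation: [-0.0, 0.656, 0.755, -0.0]
force: [0.4, 0.2, -0.1]
width: 59.9
gripper_force: 0.0
blue n 2809
mean [553.4 305.3 175.5] yaw 8.0 mid [554.2 300.8] ext [123.1   8.8]
turn deg [-0.03 -0.02  0.08] units [-0.0003 -0.0002  0.0009] | then shift mm [-2.7  4.1 93.2] units [-0.0033  0.0051  0.1165] t 4.78
```

View pics/w2.png

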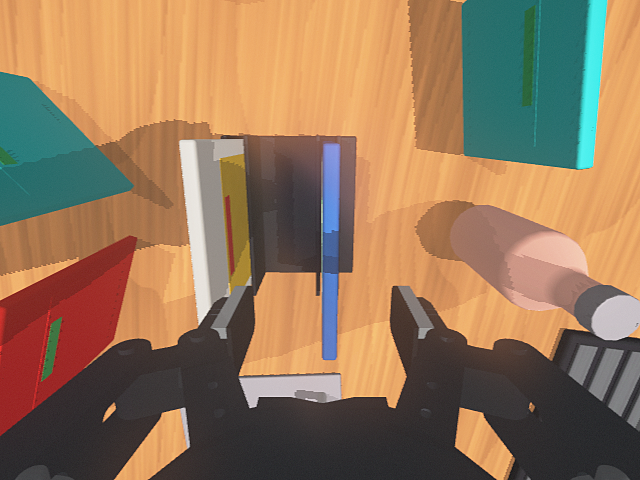

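The blue board's top edge runs from (331,145) to (331,360), between the fingers. The white board at (215,230) is clear of the left finger. I'll correct by 4 mm, go down and close.

```bash
python3 -m handwheel '[{"dx":-0.003,"dy":0.005,"dz":0,"rx":0,"ry":0,"rz":0,"grip":0.7},{"dx":0,"dy":0,"dz":0.03,"rx":0,"ry":0,"rz":0,"grip":0.7},{"dx":0,"dy":0,"dz":0.03,"rx":0,"ry":0,"rz":0,"grip":0.7},{"dx":0,"dy":0,"dz":0.03,"rx":0,"ry":0,"rz":0,"grip":0.7},{"dx":0,"dy":0,"dz":0.026,"rx":0,"ry":0,"rz":0,"grip":0.7},{"dx":0,"dy":0,"dz":0,"rx":0,"ry":0,"rz":0,"grip":0.7},{"dx":0,"dy":0,"dz":0,"rx":0,"ry":0,"rz":0,"grip":0},{"dx":0,"dy":0,"dz":0,"rx":0,"ry":0,"rz":0,"grip":0},{"dx":0,"dy":0,"dz":0,"rx":0,"ry":0,"rz":0,"grip":0},{"dx":0,"dy":0,"dz":0,"rx":0,"ry":0,"rz":0,"grip":0},{"dx":0,"dy":0,"dz":0,"rx":0,"ry":0,"rz":0,"grip":0},{"dx":0,"dy":0,"dz":0,"rx":0,"ry":0,"rz":0,"grip":0}]' 60
```

```text
time: 6.28
tcp_pos: [555.0, 306.2, 139.3]
orientation: [0.0, 0.656, 0.755, 0.001]
force: [-0.4, -0.1, 7.9]
width: 9.4
gripper_force: 59.7
```

```bash
python3 -m handwheel '[{"dx":0,"dy":0,"dz":-0.02,"rx":0,"ry":0,"rz":0,"grip":0},{"dx":0,"dy":0,"dz":-0.03,"rx":0,"ry":0,"rz":0,"grip":0},{"dx":0,"dy":0,"dz":-0.03,"rx":0,"ry":0,"rz":0,"grip":0},{"dx":0,"dy":0,"dz":-0.035,"rx":0,"ry":0,"rz":0,"grip":0},{"dx":0,"dy":0,"dz":-0.035,"rx":0,"ry":0,"rz":0,"grip":0},{"dx":0,"dy":0,"dz":-0.035,"rx":0,"ry":0,"rz":0,"grip":0},{"dx":0,"dy":0,"dz":0,"rx":0,"ry":0,"rz":0,"grip":0}]'
python3 - <<'E'
from geo import *
# station frame from bar mid (596,-10) yaw 10
a=np.radians(10); ex=np.array([np.cos(a),np.sin(a),0]); ey=np.array([-np.sin(a),np.cos(a),0]); bar=np.array([596,-10,100.])
o=bar-85*ex-40*ey; o[2]=0
L=17; Rt=tool(10,L,100)   # lean about station y: top goes to +x
print("tool z",Rt.as_matrix()[:,2], "ex.z",Rt.as_matrix()[:,2]@ex)
up=-Rt.as_matrix()[:,2]; n=Rt.as_matrix()[:,1]
for name,dx,dz in (("high",-12,130),("low",-12,3),("at",-1,1.5)):
    edge=o+(50+dx)*ex+40*ey+np.array([0,0,6+dz])   # back lower edge
    nb=n if n@ex>0 else -n                          # back normal
    tcp=edge-5*nb+133*up
    print(name,tcp.round(1)); delta(tcp,Rt)
delta([545,0,277],tool(10))
E
```

```text
time: 7.15
tcp_pos: [555.2, 306.1, 289.1]
orientation: [0.0, 0.656, 0.755, 0.002]
force: [0.0, 0.9, -4.0]
width: 9.4
gripper_force: 58.8
tool z [-0.28792992 -0.05076981 -0.95630476] ex.z -0.2923717047227369
high [583.3 -12.2 264.7]
turn deg [17.18 -0.38 -1.97] units [ 0.1909 -0.0042 -0.0219] | then shift mm [-318.4  -19.3   31.4] units [-0.398  -0.0241  0.0393] t 7.15
low [583.3 -12.2 137.7]
turn deg [17.18 -0.38 -1.97] units [ 0.1909 -0.0042 -0.0219] | then shift mm [-318.4   17.9  152.9] units [-0.398   0.0223  0.1911] t 7.15
at [594.1 -10.3 136.2]
turn deg [17.18 -0.38 -1.97] units [ 0.1909 -0.0042 -0.0219] | then shift mm [-318.4   28.8  151.1] units [-0.398   0.036   0.1889] t 7.15
turn deg [ 0.18 -0.09 -1.99] units [ 0.0021 -0.0009 -0.0222] | then shift mm [-299.7  -63.2   12.1] units [-0.3746 -0.079   0.0151] t 7.15
```

```bash
python3 -m handwheel '[{"dx":-0.05,"dy":0,"dz":0,"rx":0,"ry":0,"rz":0,"grip":0},{"dx":-0.06,"dy":-0.002,"dz":0,"rx":0,"ry":0,"rz":0,"grip":0},{"dx":-0.06,"dy":-0.002,"dz":0,"rx":0,"ry":0,"rz":0,"grip":0},{"dx":-0.06,"dy":-0.002,"dz":0,"rx":0,"ry":0,"rz":0,"grip":0},{"dx":-0.06,"dy":-0.002,"dz":0,"rx":0,"ry":0,"rz":0,"grip":0},{"dx":-0.06,"dy":-0.002,"dz":0,"rx":0,"ry":0,"rz":0,"grip":0},{"dx":-0.04,"dy":-0.002,"dz":0,"rx":0,"ry":0,"rz":0,"grip":0},{"dx":0,"dy":0,"dz":0,"rx":0.095,"ry":-0.002,"rz":-0.011,"grip":0},{"dx":0,"dy":0,"dz":0,"rx":0.096,"ry":-0.002,"rz":-0.011,"grip":0},{"dx":0,"dy":0,"dz":0,"rx":0,"ry":0,"rz":0,"grip":0},{"dx":0,"dy":0,"dz":0,"rx":0,"ry":0,"rz":0,"grip":0}]'
python3 - <<'E'
from geo import *
Rt=tool(10,17,100)
delta([583.3,-12.2,264.7],Rt)
# board pose in hand seen by scene camera; bar too
im,d=cams.capture("scene"); cv2.imwrite("pics/s2.png",cv2.resize(im[150:390,220:500],(700,600),interpolation=3)[...,::-1])
E
```

```text
time: 8.52
tcp_pos: [588.3, -4.7, 286.0]
orientation: [-0.095, 0.636, 0.757, -0.115]
force: [-1.4, -0.3, -3.1]
width: 9.4
gripper_force: 59.2
turn deg [-0.13  0.07 -0.05] units [-0.0014  0.0008 -0.0005] | then shift mm [-6.5  0.2 22.2] units [-0.0081  0.0003  0.0278] t 8.53
```

View pics/s2.png

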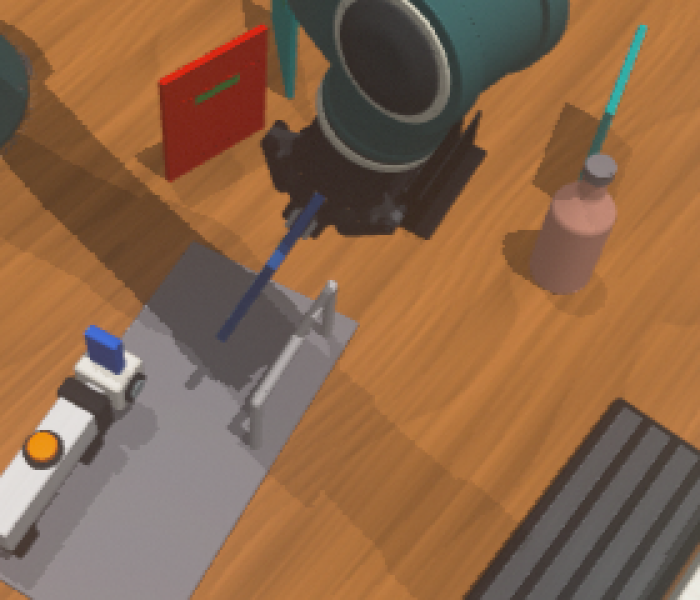

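The board is held over the plate, edge running (320,200) to (222,335) in the crop, parallel to the bar at (290,345). I'll lower it to 3 mm above the plate.

```bash
python3 -m handwheel '[{"dx":-0.002,"dy":0.004,"dz":0.03,"rx":0,"ry":0,"rz":0,"grip":0},{"dx":-0.002,"dy":0.008,"dz":0.03,"rx":0,"ry":0,"rz":0,"grip":0},{"dx":-0.002,"dy":0.009,"dz":0.03,"rx":0,"ry":0,"rz":0,"grip":0},{"dx":-0.002,"dy":0.009,"dz":0.03,"rx":0,"ry":0,"rz":0,"grip":0},{"dx":0,"dy":0.009,"dz":0.03,"rx":0,"ry":0,"rz":0,"grip":0},{"dx":0,"dy":0.0078,"dz":0.0296,"rx":0,"ry":0,"rz":0,"grip":0},{"dx":0,"dy":0,"dz":0,"rx":0,"ry":0,"rz":0,"grip":0},{"dx":0,"dy":0,"dz":0,"rx":0,"ry":0,"rz":0,"grip":0}]'
python3 - <<'E'
from geo import *
delta([594.1,-10.3,136.2],tool(10,17,100))
E
```

```text
time: 9.57
tcp_pos: [583.5, -12.1, 139.7]
orientation: [-0.095, 0.636, 0.758, -0.114]
force: [0.0, -0.0, -3.7]
width: 9.3
gripper_force: 59.2
turn deg [-0.06  0.07 -0.01] units [-0.0007  0.0008 -0.0001] | then shift mm [-0.1 11.3  0.3] units [-0.0001  0.0141  0.0003] t 9.57
```

```bash
python3 -m handwheel '[{"dx":0,"dy":0.004,"dz":0,"rx":0,"ry":0,"rz":0,"grip":0},{"dx":0,"dy":0.004,"dz":0,"rx":0,"ry":0,"rz":0,"grip":0},{"dx":0,"dy":0.004,"dz":0,"rx":0,"ry":0,"rz":0,"grip":0},{"dx":0,"dy":0.002,"dz":0,"rx":0,"ry":0,"rz":0,"grip":0},{"dx":0,"dy":0,"dz":0,"rx":0,"ry":0,"rz":0,"grip":0},{"dx":0,"dy":0,"dz":0,"rx":0,"ry":0,"rz":0,"grip":0}]'
```

```text
time: 10.32
tcp_pos: [593.6, -10.1, 134.9]
orientation: [-0.096, 0.636, 0.757, -0.115]
force: [0.3, 0.0, -3.1]
width: 9.1
gripper_force: 59.3
```

```bash
python3 -m handwheel '[{"dx":0,"dy":0.002,"dz":-0.0006,"rx":0,"ry":0,"rz":0,"grip":0},{"dx":0,"dy":0,"dz":0,"rx":0,"ry":0,"rz":0,"grip":0}]'; python3 -m handwheel '[{"dx":0,"dy":0.002,"dz":-0.0006,"rx":0,"ry":0,"rz":0,"grip":0},{"dx":0,"dy":0,"dz":0,"rx":0,"ry":0,"rz":0,"grip":0}]'
```

```text
time: 10.58
tcp_pos: [595.4, -9.8, 134.9]
orientation: [-0.096, 0.635, 0.758, -0.115]
force: [-0.4, 0.4, -2.7]
width: 8.8
gripper_force: 59.4
time: 10.82
tcp_pos: [596.3, -9.7, 134.8]
orientation: [-0.096, 0.635, 0.757, -0.116]
force: [-5.3, -0.7, 0.4]
width: 9.1
gripper_force: 59.7
```

Contact: −5 N from the bar. Now I'll let go, then back out along the fingers.

```bash
python3 -m handwheel '[{"dx":0,"dy":0,"dz":0,"rx":0,"ry":0,"rz":0,"grip":0.5},{"dx":0,"dy":0,"dz":0,"rx":0,"ry":0,"rz":0,"grip":0.5},{"dx":0,"dy":0,"dz":0,"rx":0,"ry":0,"rz":0,"grip":0.5},{"dx":0,"dy":0,"dz":0,"rx":0,"ry":0,"rz":0,"grip":0.5},{"dx":0,"dy":0,"dz":-0.02,"rx":0,"ry":0,"rz":0,"grip":0.5},{"dx":0,"dy":0,"dz":-0.03,"rx":0,"ry":0,"rz":0,"grip":0.5},{"dx":0,"dy":0,"dz":-0.04,"rx":0,"ry":0,"rz":0,"grip":0.5},{"dx":0,"dy":0,"dz":-0.04,"rx":0,"ry":0,"rz":0,"grip":0.5},{"dx":0,"dy":0,"dz":-0.02,"rx":0,"ry":0,"rz":0,"grip":0.5},{"dx":0,"dy":0,"dz":0,"rx":0,"ry":0,"rz":0,"grip":0.5},{"dx":0,"dy":0,"dz":0,"rx":0,"ry":0,"rz":0,"grip":0.5}]'
python3 - <<'E'
from geo import *
f,cx,cy,t,Rm=cam("wrist"); im,d=cams.capture("wrist"); cv2.imwrite("pics/w3.png",im[...,::-1])
v,u=np.mgrid[:480,:640]; P=np.stack([(u-cx)/f*d,(v-cy)/f*d,d],-1)@Rm.T+t
hsv=cv2.cvtColor(im,cv2.COLOR_RGB2HSV); m=(hsv[...,0]>100)&(hsv[...,0]<130)&(hsv[...,1]>110)&(d>0)&(P[...,2]>20)&(P[...,2]<190)&(P[...,0]>540)&(abs(P[...,1]+10)<110)
p=P[m]; print(len(p)); top=p[p[:,2]>np.percentile(p[:,2],99)-6]; c,w=ax(top[:,:2]); tt=(top[:,:2]-c)@w.T
print(p.min(0),p.max(0)); print("top",top.mean(0).round(1),"ext",np.ptp(tt,axis=0).round(1),"yaw",np.degrees(np.arctan(-w[0,0]/w[0,1])))
s=manip.sense(); print(s["joint_positions"].round(2)); delta([491,-245.5,200],tool(-80)); 
E
```

```text
time: 12.2
tcp_pos: [631.3, -3.3, 248.4]
orientation: [-0.096, 0.635, 0.757, -0.115]
force: [0.3, -0.2, -0.5]
width: 42.6
gripper_force: 0.0
1694
[594.10955985 -75.95801447 164.79293295] [620.29493848  29.40666431 171.71148963]
top [607.6 -23.2 169.1] ext [107.8   9.5] yaw 10.421244614487168
[-0.36  0.63  0.49  1.35 -0.2   1.52  0.3 ]
turn deg [-13.53  13.61  89.26] units [-0.1503  0.1513  0.9917] | then shift mm [-180.2  214.2   48.4] units [-0.2252  0.2677  0.0605] t 12.25
```

View pics/w3.png

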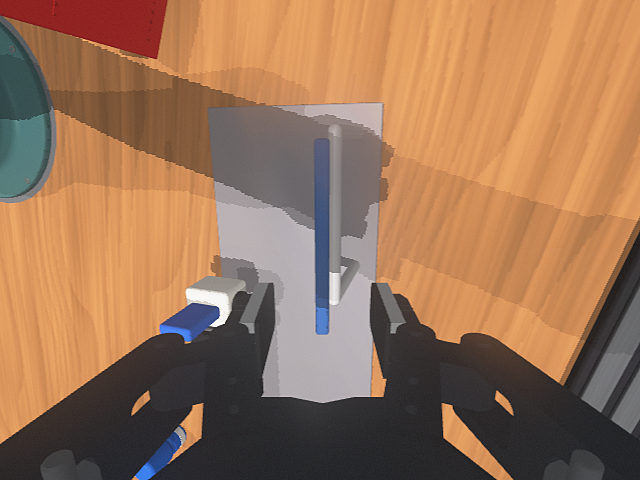

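The board stands leaning on the bar: its top edge runs (321,140) to (321,334), with the bar behind it at (334,130) to (334,302). Next I'll straighten the tool, close it and turn toward the boom.

```bash
python3 -m handwheel '[{"dx":0,"dy":0,"dz":0,"rx":-0.0945,"ry":0,"rz":0,"grip":0},{"dx":0,"dy":0,"dz":0,"rx":-0.0945,"ry":0,"rz":0,"grip":0},{"dx":0,"dy":0,"dz":0,"rx":0,"ry":0,"rz":0.1,"grip":0},{"dx":0,"dy":0,"dz":0,"rx":0,"ry":0,"rz":0.1,"grip":0},{"dx":0,"dy":0,"dz":0,"rx":0,"ry":0,"rz":0.1,"grip":0},{"dx":0,"dy":0,"dz":0,"rx":0,"ry":0,"rz":0.1,"grip":0},{"dx":0,"dy":0,"dz":0,"rx":0,"ry":0,"rz":0.1,"grip":0},{"dx":0,"dy":0,"dz":0,"rx":0,"ry":0,"rz":0.1,"grip":0},{"dx":0,"dy":0,"dz":0,"rx":0,"ry":0,"rz":0.1,"grip":0},{"dx":0,"dy":0,"dz":0,"rx":0,"ry":0,"rz":0.1,"grip":0},{"dx":0,"dy":0,"dz":0,"rx":0,"ry":0,"rz":0.1,"grip":0},{"dx":0,"dy":0,"dz":0,"rx":0,"ry":0,"rz":0.1,"grip":0}]'
python3 - <<'E'
from geo import *
print(manip.sense()["joint_positions"].round(2)); delta([491,-245.5,200],tool(-80))
E
```

```text
time: 13.75
tcp_pos: [631.3, -3.3, 248.7]
orientation: [0.001, 0.996, 0.085, -0.002]
force: [0.4, -0.7, -0.6]
width: -0.4
gripper_force: 0.0
[-0.63  0.54  0.84  1.6  -0.42  1.2  -1.11]
turn deg [ 0.06  0.25 -0.29] units [ 0.0007  0.0028 -0.0032] | then shift mm [-180.2  214.2   48.7] units [-0.2253  0.2677  0.0608] t 13.75
```

```bash
python3 -m handwheel '[{"dx":-0.0375,"dy":0.0446,"dz":0,"rx":0,"ry":0,"rz":0,"grip":0},{"dx":-0.0375,"dy":0.0446,"dz":0,"rx":0,"ry":0,"rz":0,"grip":0},{"dx":-0.0375,"dy":0.0446,"dz":0,"rx":0,"ry":0,"rz":0,"grip":0},{"dx":-0.0375,"dy":0.0446,"dz":0,"rx":0,"ry":0,"rz":0,"grip":0},{"dx":-0.0375,"dy":0.0446,"dz":0,"rx":0,"ry":0,"rz":0,"grip":0},{"dx":-0.0375,"dy":0.0446,"dz":0,"rx":0,"ry":0,"rz":0,"grip":0},{"dx":0,"dy":0,"dz":0,"rx":0,"ry":0.003,"rz":-0.003,"grip":0},{"dx":0,"dy":0,"dz":0,"rx":0,"ry":0,"rz":0,"grip":0}]'
python3 - <<'E'
from geo import *
P,im=wrist_blue(140,155,"pics/w4.png")
hsv=cv2.cvtColor(im,cv2.COLOR_RGB2HSV); o=(hsv[...,0]>8)&(hsv[...,0]<24)&(hsv[...,1]>190)&(abs(P[...,2]-107)<5)
p=P[o]; print("button",len(p),p.min(0),p.max(0),np.median(p,0))
print(manip.sense()["joint_positions"].round(2)); delta([491,-245.5,115],tool(-80))
E
```

```text
time: 14.75
tcp_pos: [491.7, -244.9, 249.9]
orientation: [0.0, 0.996, 0.09, 0.001]
force: [0.7, 0.9, 0.1]
width: -0.1
gripper_force: 0.0
blue n 2649
mean [556.7 -85.5 147. ] yaw -54.3 mid [535.1 -98.4] ext [186.   55.7]Traceback (most recent call last):
  File "<stdin>", line 4, in <module>
    return umr_minimum(a, axis, None, out, keepdims, initial, where)
ValueError: zero-size array to reduction operation minimum which has no identity
```

View pics/w4.png

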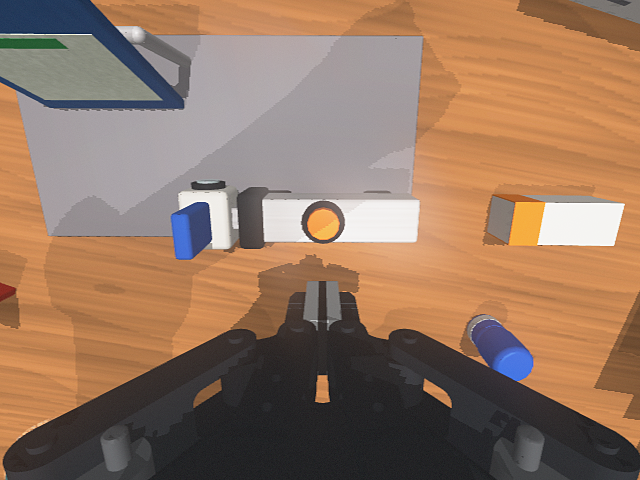

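The button is at (323,223) in line with the shut fingers at (322,300). The grip is at (193,230) and the board leans at top left (95,50).

```bash
python3 - <<'E'
from geo import *
P,im=wrist_blue(140,155)
q=P[208:238,308:338].reshape(-1,3); print("button patch",np.median(q,0).round(1))
hsv=cv2.cvtColor(im,cv2.COLOR_RGB2HSV); o=(hsv[...,0]>5)&(hsv[...,0]<28)&(hsv[...,1]>120)&(abs(P[...,2]-107)<7); o[:,:290]=0;o[:,360:]=0
p=P[o]; print(len(p)); print((p.min(0)+p.max(0))/2,p.mean(0))
b=(hsv[...,0]>100)&(hsv[...,0]<130)&(hsv[...,1]>110)&(P[...,2]>144)&(P[...,2]<153)
b[:,:160]=0;b[:,230:]=0; b[:180]=0
p=P[b]; print("grip",len(p),p.mean(0).round(1),p.min(0).round(1),p.max(0).round(1))
print(manip.sense()["joint_positions"].round(2)); delta([491,-245.5,115],tool(-80))
E
```

```text
blue n 2637
mean [556.7 -85.2 147.1] yaw -54.1 mid [535.1 -98. ] ext [186.  57.]
button patch [ 491.9 -245.2  106.2]
804
[ 490.14036606 -245.76919884  104.43972475] [ 490.70133986 -245.75780085  106.30485792]
grip 821 [ 472.7 -143.7  147. ] [ 453.8 -152.3  144. ] [ 490.  -134.8  149.3]
[-0.33  0.38  0.93  1.81 -0.33  1.12 -0.68]
turn deg [ 0.04 -0.06  0.37] units [ 0.0004 -0.0006  0.0042] | then shift mm [ -1.4   0.9 134.9] units [-0.0018  0.0012  0.1686] t 14.85
```

Button (491,−245.5) confirmed. Pressing now.

```bash
python3 -m handwheel '[{"dx":-0.001,"dy":0.001,"dz":0.04,"rx":0,"ry":0,"rz":0.004,"grip":0},{"dx":0,"dy":0,"dz":0.05,"rx":0,"ry":0,"rz":0,"grip":0},{"dx":0,"dy":0,"dz":0.05,"rx":0,"ry":0,"rz":0,"grip":0},{"dx":0,"dy":0,"dz":0.025,"rx":0,"ry":0,"rz":0,"grip":0},{"dx":0,"dy":0,"dz":0,"rx":0,"ry":0,"rz":0,"grip":0},{"dx":0,"dy":0,"dz":0,"rx":0,"ry":0,"rz":0,"grip":0}]'; python3 -m handwheel '[{"dx":0,"dy":0,"dz":0.006,"rx":0,"ry":0,"rz":0,"grip":0},{"dx":0,"dy":0,"dz":0.006,"rx":0,"ry":0,"rz":0,"grip":0},{"dx":0,"dy":0,"dz":0,"rx":0,"ry":0,"rz":0,"grip":0}]'
```

```text
time: 15.6
tcp_pos: [492.1, -246.7, 119.6]
orientation: [0.001, 0.996, 0.087, 0.001]
force: [0.4, 0.3, -0.7]
width: 0.2
gripper_force: 0.0
time: 15.98
tcp_pos: [491.3, -246.3, 108.5]
orientation: [0.0, 0.996, 0.087, 0.001]
force: [0.1, -0.0, -0.1]
width: -0.1
gripper_force: 0.0
```

```bash
python3 -m handwheel '[{"dx":0,"dy":0,"dz":0.005,"rx":0,"ry":0,"rz":0,"grip":0},{"dx":0,"dy":0,"dz":0.004,"rx":0,"ry":0,"rz":0,"grip":0},{"dx":0,"dy":0,"dz":0,"rx":0,"ry":0,"rz":0,"grip":0},{"dx":0,"dy":0,"dz":0,"rx":0,"ry":0,"rz":0,"grip":0}]'; python3 -m handwheel '[{"dx":0,"dy":0,"dz":0.002,"rx":0,"ry":0,"rz":0,"grip":0},{"dx":0,"dy":0,"dz":0,"rx":0,"ry":0,"rz":0,"grip":0}]';python3 -m handwheel '[{"dx":0,"dy":0,"dz":0.001,"rx":0,"ry":0,"rz":0,"grip":0},{"dx":0,"dy":0,"dz":0,"rx":0,"ry":0,"rz":0,"grip":0}]'
```

```text
time: 16.48
tcp_pos: [491.3, -246.4, 101.5]
orientation: [0.0, 0.996, 0.087, 0.001]
force: [0.7, 0.5, -0.6]
width: -0.1
gripper_force: 0.0
time: 16.73
tcp_pos: [491.5, -246.5, 100.1]
orientation: [0.0, 0.996, 0.086, 0.001]
force: [-1.8, 0.2, 6.3]
width: -0.1
gripper_force: 2.8
time: 16.98
tcp_pos: [491.5, -246.5, 99.9]
orientation: [0.0, 0.996, 0.086, 0.001]
force: [-5.8, 5.2, 21.1]
width: -0.1
gripper_force: 10.6
```

A hard stop at z≈100 with 21 N means the button is fully in. Rise, open and move over the grip, then look.

```bash
python3 -m handwheel '[{"dx":0,"dy":0,"dz":-0.03,"rx":0,"ry":0,"rz":0,"grip":0},{"dx":0,"dy":0,"dz":-0.05,"rx":0,"ry":0,"rz":0,"grip":0.6},{"dx":0,"dy":0,"dz":-0.05,"rx":0,"ry":0,"rz":0,"grip":0.6},{"dx":0,"dy":-0.04,"dz":0,"rx":0,"ry":0,"rz":0,"grip":0.6},{"dx":0,"dy":-0.04,"dz":0,"rx":0,"ry":0,"rz":0,"grip":0.6},{"dx":0,"dy":-0.05,"dz":0,"rx":0,"ry":0,"rz":0,"grip":0.6},{"dx":0,"dy":0,"dz":0,"rx":0,"ry":0,"rz":0,"grip":0.6},{"dx":0,"dy":0,"dz":0,"rx":0,"ry":0,"rz":0,"grip":0.6}]'
python3 - <<'E'
from geo import *
P,im=wrist_blue(143,155,"pics/w5.png")
hsv=cv2.cvtColor(im,cv2.COLOR_RGB2HSV)
near=np.hypot(P[...,0]-491,P[...,1]+245.5)<11; print("button z",near.sum(),np.median(P[near][:,2]) if near.any() else None)
b=(hsv[...,0]>100)&(hsv[...,0]<130)&(hsv[...,1]>110)&(P[...,2]>143)&(P[...,2]<154)&(P[...,0]<520)
p=P[b]; print("grip",len(p),p.mean(0).round(1),(p.min(0).round(1)+p.max(0).round(1))/2)
print(manip.sense()["joint_positions"].round(2)); delta([472.5,-142.5,108],tool(-80))
t,d=cams.capture("top"); Q=cloud("top",d); near=np.hypot(Q[...,0]-491,Q[...,1]+245.5)<9; print("top btn z",near.sum(),np.median(Q[near][:,2]) if near.any() else 0)
m=(Q[...,2]>155)&(Q[...,2]<178)&(Q[...,0]>580)&(Q[...,0]<650)&(abs(Q[...,1]+10)<100); p=Q[m]
if len(p)>20:
    c,w=ax(p[:,:2]); tt=(p[:,:2]-c)@w.T; print("board top",c,np.ptp(tt,axis=0),c+(tt.min(0)+tt.max(0))/2@w,np.median(p[:,2]),np.degrees(np.arctan(-w[0,0]/w[0,1])))
E
```

```text
time: 17.98
tcp_pos: [473.5, -144.2, 203.1]
orientation: [0.001, 0.996, 0.087, 0.001]
force: [-0.2, -1.3, -0.2]
width: 51.0
gripper_force: 0.0
blue n 1171
mean [ 472.8 -142.5  147.2] yaw -79.5 mid [ 472.  -142.6] ext [34.3 12.6]
button z 682 99.5711816527518
grip 1171 [ 472.8 -142.5  147.2] [ 471.75 -142.75  146.2 ]
[-0.55  0.32  0.94  1.98 -0.31  0.99 -0.86]
turn deg [ 0.09 -0.1  -0.11] units [ 0.001  -0.0011 -0.0013] | then shift mm [-0.5 -2.3 95.1] units [-0.0006 -0.0028  0.1189] t 18.02
top btn z 0 0
board top [602.50672019  -6.375782  ] [138.64329138  18.35118598] [602.4698478   -6.83117662] 167.3300044708251 10.177550318063066
```

View pics/w5.png

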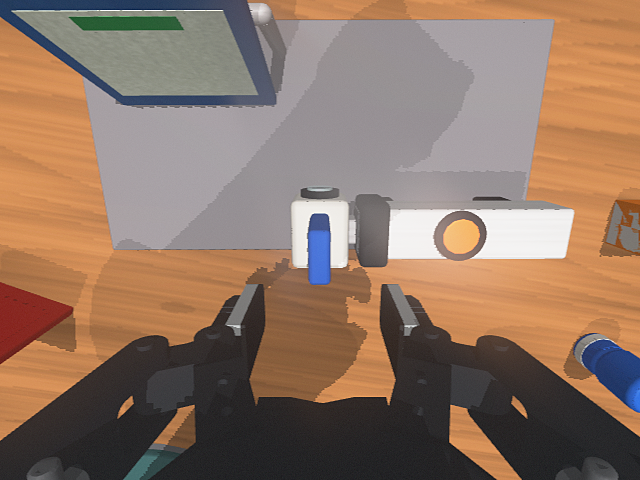

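The button is in (z≈99.6), the board's middle is within a few mm of the bar's middle, and the grip at (319,250) lies between the fingers. I'll go down and grip.

```bash
python3 -m handwheel '[{"dx":0,"dy":-0.002,"dz":0.03,"rx":0,"ry":0,"rz":0,"grip":0.6},{"dx":0,"dy":0,"dz":0.04,"rx":0,"ry":0,"rz":0,"grip":0.6},{"dx":0,"dy":0,"dz":0.03,"rx":0,"ry":0,"rz":0,"grip":0.6},{"dx":0,"dy":0,"dz":0.018,"rx":0,"ry":0,"rz":0,"grip":0.6},{"dx":0,"dy":0,"dz":0,"rx":0,"ry":0,"rz":0,"grip":0},{"dx":0,"dy":0,"dz":0,"rx":0,"ry":0,"rz":0,"grip":0},{"dx":0,"dy":0,"dz":0,"rx":0,"ry":0,"rz":0,"grip":0},{"dx":0,"dy":0,"dz":0,"rx":0,"ry":0,"rz":0,"grip":0},{"dx":0,"dy":0,"dz":0,"rx":0,"ry":0,"rz":0,"grip":0},{"dx":0,"dy":0,"dz":0,"rx":0,"ry":0,"rz":0,"grip":0}]' 60
```

```text
time: 19.32
tcp_pos: [473.6, -142.5, 109.4]
orientation: [0.0, 0.996, 0.087, 0.001]
force: [-2.4, 1.0, 9.0]
width: 13.2
gripper_force: 58.7
```

```bash
python3 -m handwheel '[{"dx":0,"dy":-0.01,"dz":0,"rx":0,"ry":0,"rz":0,"grip":0},{"dx":0,"dy":-0.01,"dz":0,"rx":0,"ry":0,"rz":0,"grip":0},{"dx":0,"dy":-0.01,"dz":0,"rx":0,"ry":0,"rz":0,"grip":0},{"dx":0,"dy":-0.01,"dz":0,"rx":0,"ry":0,"rz":0,"grip":0},{"dx":0,"dy":-0.01,"dz":0,"rx":0,"ry":0,"rz":0,"grip":0},{"dx":0,"dy":0,"dz":0,"rx":0,"ry":0,"rz":0,"grip":0}]'; python3 -m handwheel '[{"dx":0,"dy":-0.01,"dz":0,"rx":0,"ry":0,"rz":0,"grip":0},{"dx":0,"dy":-0.01,"dz":0,"rx":0,"ry":0,"rz":0,"grip":0},{"dx":0,"dy":-0.01,"dz":0,"rx":0,"ry":0,"rz":0,"grip":0},{"dx":0,"dy":-0.01,"dz":0,"rx":0,"ry":0,"rz":0,"grip":0},{"dx":0,"dy":-0.01,"dz":0,"rx":0,"ry":0,"rz":0,"grip":0},{"dx":0,"dy":-0.01,"dz":0,"rx":0,"ry":0,"rz":0,"grip":0},{"dx":0,"dy":-0.01,"dz":0,"rx":0,"ry":0,"rz":0,"grip":0},{"dx":0,"dy":0,"dz":0,"rx":0,"ry":0,"rz":0,"grip":0},{"dx":0,"dy":0,"dz":0,"rx":0,"ry":0,"rz":0,"grip":0}]'
```

```text
time: 20.08
tcp_pos: [466.6, -102.7, 109.3]
orientation: [0.001, 0.996, 0.087, 0.001]
force: [-3.7, -2.3, 11.5]
width: 13.5
gripper_force: 60.0
time: 21.2
tcp_pos: [456.9, -48.2, 109.2]
orientation: [0.001, 0.996, 0.086, 0.001]
force: [-3.7, -5.9, 12.5]
width: 13.2
gripper_force: 60.3
```

```bash
python3 -m handwheel '[{"dx":0,"dy":-0.01,"dz":0,"rx":0,"ry":0,"rz":0,"grip":0},{"dx":0,"dy":-0.007,"dz":0,"rx":0,"ry":0,"rz":0,"grip":0},{"dx":0,"dy":0,"dz":0,"rx":0,"ry":0,"rz":0,"grip":0},{"dx":0,"dy":0,"dz":0,"rx":0,"ry":0,"rz":0,"grip":0}]'; python3 -m handwheel '[{"dx":0,"dy":-0.002,"dz":0,"rx":0,"ry":0,"rz":0,"grip":0},{"dx":0,"dy":0,"dz":0,"rx":0,"ry":0,"rz":0,"grip":0},{"dx":0,"dy":0,"dz":0,"rx":0,"ry":0,"rz":0,"grip":0}]'
```

```text
time: 21.7
tcp_pos: [454.6, -34.9, 109.2]
orientation: [0.001, 0.996, 0.086, 0.001]
force: [-4.5, -6.8, 13.3]
width: 13.3
gripper_force: 60.4
time: 22.08
tcp_pos: [454.4, -33.9, 109.2]
orientation: [0.001, 0.996, 0.086, 0.001]
force: [-2.6, -10.3, 11.6]
width: 13.8
gripper_force: 60.3
```

```bash
python3 -m handwheel '[{"dx":0,"dy":-0.001,"dz":0,"rx":0,"ry":0,"rz":0,"grip":0},{"dx":0,"dy":0,"dz":0,"rx":0,"ry":0,"rz":0,"grip":0},{"dx":0,"dy":0,"dz":0,"rx":0,"ry":0,"rz":0,"grip":0},{"dx":0,"dy":0,"dz":0,"rx":0,"ry":0,"rz":0,"grip":0},{"dx":0,"dy":0,"dz":0,"rx":0,"ry":0,"rz":0,"grip":0}]'
python3 - <<'E'
from geo import *
im,d=cams.capture("scene"); P=cloud("scene",d); cv2.imwrite("pics/s3.png",cv2.resize(im[200:440,180:460],(700,600),interpolation=3)[...,::-1])
E
```

```text
time: 22.7
tcp_pos: [454.4, -33.7, 109.2]
orientation: [0.002, 0.996, 0.086, 0.002]
force: [-1.6, -14.9, 10.1]
width: 13.2
gripper_force: 59.9
```

View pics/s3.png

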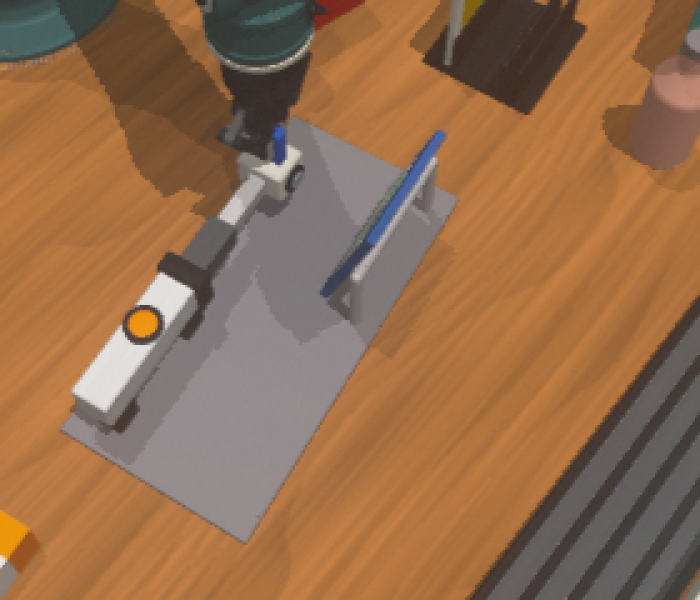

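The boom is fully drawn out: both tubes show between (195,255) and (250,195), and the head at (270,170) is held. The board leans on the bar at (385,215), and the button at (143,323) is in. Handing in.

```bash
python3 -c "
from bench import manip
print(manip.hand_in())"
```

```text
the job is handed in; nothing more can be done
None
```

I handed the job in with the blue board leaning near the middle of the backrest and let go, the orange button fully in, and the grip held with the boom at its second stop (about 110 mm of travel); the hand-in returned no verdict.

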